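# Hang the till-roll troughs and sort the receipt rolls into them

### The arm

A 6-joint arm with a two-finger parallel gripper is mounted at the origin on a cart in front of the work surface, level with it; the furniture and walls round the work are solid. World frame = base frame: x ahead of the robot, y to its left, z up, the work surface at z = 0. Lengths are in mm, angles in rad, forces in N, time in s.
With the tool pointing down it reaches from about 400 to 825 mm from the base axis. Payload 7 kg.
Tool frame: the origin (TCP) lies at the very end of the fingers, on their centre line; the grasp point (between the pads) lies 19 mm behind it; z points along the fingers, y is the direction in which the jaws open and shut (so a half turn about z gives the same grasp; the last joint's range is limited). The gripper opens to 88 mm and grips with 3 to 60 N. Pads are 19 mm wide; open, the fingers measure 130 mm over their backs; the gripper's body (78 mm by 193 mm) begins 47 mm behind the grasp point.
Start: joints at [1.434, 0.359, 0.012, 0, -1.224, -0.288], TCP at [278.199, 614.98, 226.561] pointing down, gripper open.
Joint ranges: [-3.07, 3.07], [-1.43, 2.12], [-1.02, 1.25], [-3.03, 1.67], [-3.05, -0], [-3.03, 3.03]. Speed limits (rad/s): [2.39, 2.39, 3.01, 3.14, 3.14, 3.14].

### API

Orientations are given as a unit quaternion [x, y, z, w].
In Python, from plant import bot gives the robot as it stands. Calls block until the motion is done:
- bot.move_ptp(position, orientation): joint-space move of the TCP to a pose.
- bot.line_to(position, velocity=150, ori=None): straight line of the TCP; ori=None keeps the orientation; velocity is the mean speed in mm/s.
- bot.move_joints(angles): joint-space move.
- bot.move_gripper(opening, force=None): finger opening in mm; force is the grip in N (None keeps the last); returns when the fingers have stopped.
- bot.pause(seconds).
- bot.solve_ik(position, orientation): joint angles nearest the present ones, or None.
- bot.read_state(): the state.
- bot.camera(name): name is "scene" or "top" or "wrist"; returns the picture (400x640x3 uint8, red, green, blue); there is no depth.
- bot.get_calibration(name): a dict with "fx", "fy", "cx", "cy" (pixels), "view" (4x4, takes a point from world to camera coordinates); the wrist camera has in their place "T_tool_cam" (4x4, takes a point from camera to tool coordinates, whose origin is the TCP and whose axes are the flange's). Camera axes: x right, y up, looking along -z (the intrinsics and any distortion apply to the point x, -y, -z); pixel columns grow to the right and rows downward; lengths in mm; the calibration is good to about 2 mm. A picture is of the moment at which its call begins: read the wrist's pose just before it. get_calibration takes no time and is no camera call.
A pose or a line that the arm cannot do raises bot.Unreachable and nothing moves.
- bot.close_job(): hands the job in, once; it reports no verdict.
The state is a dict: "t": time; "joint_pos": joint angles; "qvel": joint speeds; "tau": joint torques, N m; "tcp_pos": TCP position; "eef_rot": TCP orientation; "contact_force": force on the tool from outside, world axes, zero at the start; "moment": the same for the moment, N m; "width": finger opening in mm.
Only numpy, scipy, OpenCV 4.12 (cv2) and the standard library are available. Lean on these libraries where they do the work, as an engineer would, in place of code of your own. Each camera call takes 0.05 s, during which the arm holds its last target.

### The job

Set up the till-roll rail again: hang the two empty troughs on the rail by their hooks, the wide one in the wide gap and the narrow one in the narrower gap, without dislodging the slim trays that hang beside them. Then sort all the receipt rolls that stand ready into the hanging troughs, standing on end in a row: large rolls in the wide trough, small rolls in the narrow one. Leave the slim trays, card terminal and price holder where they are.

Things in the scene. Friction and masses are not known exactly. Their poses are not given: they have to be found in the camera images.
- rail_stand: fixed stand with a horizontal aluminium rail. Origin on the counter under the rail's middle; y along the rail (robot's left), x to the back: things hang on the -x side. Rail 8 mm thick, top edge 82 mm high, posts at y = +-176 mm; a sloped strip 17 to 43 mm high keeps hanging things level. From left to right: slim tray 1, wide gap, slim tray 2, narrower gap, slim tray 3
- wide_gap (a point): point on the middle of the rail's top edge, in the middle of the wide gap (106 mm between the slim trays beside it); axes as the stand's. The wide trough hangs here
- narrow_gap (a point): the same point of the narrower gap (84 mm between the slim trays beside it). The narrow trough hangs here
- wide_trough: white open trough, 100 to 150 g, 78 mm wide outside, 72 mm inside, lane 168 mm long; floor 3 mm thick, walls 23 mm high over the underside. Origin: centre of its underside; z up, x along the lane to its tall back plate (x = 84 to 88 mm, 70 mm high) with two hooks. Takes two large rolls standing in a row. Hung, its underside is 12 mm over the counter, its origin 94 mm before the rail; it may droop forward 0.06 rad
- wide_trough_grip (a point): grip point on the wide trough's grey grip tab at its front end: 91 mm in front of the trough's origin, 46 mm above its underside. Tab 24 mm wide (trough's y), 14 mm thick (its x), its top 13 mm above this point, its foot 37 mm below. Pinched across the 24 mm the trough stays level; pinched front to back its heavy tail can droop. Axes as the trough
- wide_trough_hook (a point): middle of the roof of the wide trough's hook slot: 94 mm behind the trough's origin, 70 mm over its underside. The slot is open below, 12 mm wide along the trough's x, hooks reach 14 mm down behind it and flare out below, down to 21 mm; hung, this point lies on the rail's top edge, middle plane. Axes as the trough
- narrow_trough: white open trough, 100 to 150 g, 56 mm wide outside, 50 mm inside, lane 168 mm long; floor 3 mm thick, walls 23 mm high over the underside. Origin: centre of its underside; z up, x along the lane to its tall back plate (x = 84 to 88 mm, 70 mm high) with two hooks. Takes three small rolls standing in a row. Hung, its underside is 12 mm over the counter, its origin 94 mm before the rail; it may droop forward 0.06 rad
- narrow_trough_grip (a point): grip point on the narrow trough's grey grip tab at its front end: 91 mm in front of the trough's origin, 46 mm above its underside. Tab 24 mm wide (trough's y), 14 mm thick (its x), its top 13 mm above this point, its foot 37 mm below. Pinched across the 24 mm the trough stays level; pinched front to back its heavy tail can droop. Axes as the trough
- narrow_trough_hook (a point): middle of the roof of the narrow trough's hook slot: 94 mm behind the trough's origin, 70 mm over its underside. The slot is open below, 12 mm wide along the trough's x, hooks reach 14 mm down behind it and flare out below, down to 21 mm; hung, this point lies on the rail's top edge, middle plane. Axes as the trough
- large_roll1_c (a point): centre (half-way up) of a large white receipt-paper roll standing on end: 66 mm diameter, 58 mm high, 83 g; z is the roll's axis. May be absent
- large_roll2_c (a point): centre (half-way up) of a large white receipt-paper roll standing on end: 66 mm diameter, 58 mm high, 83 g; z is the roll's axis. May be absent
- small_roll1_c (a point): centre (half-way up) of a small white receipt-paper roll standing on end: 44 mm diameter, 58 mm high, 72 g; x is the roll's axis. May be absent
- small_roll2_c (a point): centre (half-way up) of a small white receipt-paper roll standing on end: 44 mm diameter, 58 mm high, 72 g; x is the roll's axis. May be absent
- small_roll3_c (a point): centre (half-way up) of a small white receipt-paper roll standing on end: 44 mm diameter, 58 mm high, 72 g; x is the roll's axis. May be absent
- slim_tray1_back (a point): middle of the back plate of slim tray 1, a 40 mm wide white hanging tray with pens or batteries in it, loose on the rail; this point is 8 mm in front of the rail's middle plane and 52 mm over the counter; the tray reaches 174 mm forward from here, its walls 35 mm over the counter. z up
- slim_tray2_back (a point): middle of the back plate of slim tray 2, a 40 mm wide white hanging tray with pens or batteries in it, loose on the rail; this point is 8 mm in front of the rail's middle plane and 52 mm over the counter; the tray reaches 174 mm forward from here, its walls 35 mm over the counter. z up
- slim_tray3_back (a point): middle of the back plate of slim tray 3, a 40 mm wide white hanging tray with pens or batteries in it, loose on the rail; this point is 8 mm in front of the rail's middle plane and 52 mm over the counter; the tray reaches 174 mm forward from here, its walls 35 mm over the counter. z up
- card_terminal_c (a point): middle of the card terminal (182 x 76 x 59 mm) that lies loose at the right; leave it alone
- price_holder_c (a point): middle of a small price card holder on a steel foot (34 x 78 x 78 mm), at the right behind the rolls; leave it alone
Not all that is in view belongs to the job. What is shaped like the part that bears small_roll1_c but black or blue is not meant.

How it is judged:
By the outcome, as a careful person would: the job done as asked, in the order asked, and still so for the second after the job is handed in, with the robot touching nothing.
Of large_roll1, large_roll2, small_roll1, small_roll2, small_roll3 only 4 to 5 are there at a start; the rules pass over those that are not, and their reading is None.
At some moment in a run one of large_roll1, large_roll2, small_roll1, small_roll2, small_roll3 may be knocked a few centimetres aside while the robot is not near it.
It also fails if it takes over 210 s, if anything falls off the work surface, if the arm or the gripper's body presses on something with over 40 N, if the wrist force passes 120 N, or if a joint passes its speed limit or range.

## Working session

There is one attempt and no reset: what is moved stays moved. The work goes in short steps, each a Python script; the robot and the scene stay as the last script left them, time stands still between calls to the robot, and variables do not carry over. Pictures are saved under pics/ and viewed, and the job is handed in when it is done.

```bash
ls; mkdir -p pics
python3 - <<'E'
from plant import bot
import cv2,json
for n in ["scene","top","wrist"]:
    im=bot.camera(n); cv2.imwrite(f"pics/{n}0.png",im[:,:,::-1])
    print(n,bot.get_calibration(n))
print(bot.read_state())
E
```

```text
pics
scene {'fx': 445.9383668423732, 'fy': 445.9383668423732, 'cx': 324.45162794593375, 'cy': 200.4802037385442, 'view': array([[ 7.10655192e-01, -7.03217493e-01,  2.13156065e-02,
        -4.36196802e+02],
       [ 3.55629594e-01,  3.85202923e-01,  8.51555224e-01,
        -2.42297210e+02],
       [-6.07039364e-01, -5.97581681e-01,  5.23831409e-01,
        -1.07771589e+03],
       [ 0.00000000e+00,  0.00000000e+00,  0.00000000e+00,
         1.00000000e+00]])}
top {'fx': 441.86225500035636, 'fy': 441.86225500035636, 'cx': 318.90221668894645, 'cy': 206.16034401925776, 'view': array([[-7.01854775e-03, -9.99817028e-01, -1.77946777e-02,
        -5.20682773e+01],
       [ 9.94053590e-01, -8.90964318e-03,  1.08526853e-01,
        -5.76220309e+02],
       [-1.08665540e-01, -1.69271623e-02,  9.93934239e-01,
        -1.50870973e+03],
       [ 0.00000000e+00,  0.00000000e+00,  0.00000000e+00,
         1.00000000e+00]])}
wrist {'fx': 352.60158161276945, 'fy': 352.60158161276945, 'cx': 321.5740362028464, 'cy': 199.6746214467569, 'T_tool_cam': array([[-4.95063994e-05,  9.59019269e-01,  2.83340855e-
[... 257 characters left out ...]
,
         1.00000000e+00]])}
{'t': 0.15, 'joint_pos': array([ 1.43411309e+00,  3.59216740e-01,  1.13001897e-02, -2.18477479e-04,
       -1.22411927e+00, -2.88103759e-01]), 'qvel': array([ 0.00020303, -0.00032593,  0.00223763,  0.00182346,  0.00060053,
       -0.00091124]), 'tau': array([-1.00508623e-03, -5.83272564e+01,  2.93290937e+01,  7.00107113e+00,
        8.80707172e-03, -1.05452950e-04]), 'tcp_pos': array([278.06966699, 614.6712691 , 225.86150538]), 'eef_rot': array([ 9.77521135e-01, -2.10836517e-01, -5.55460641e-05,  6.25741775e-04]), 'contact_force': array([ 0.47855034,  0.95166436, -0.05096622]), 'moment': array([-0.01473899, -0.001064  , -0.01745666]), 'width': 87.37505488934768}
```

View pics/scene0.png

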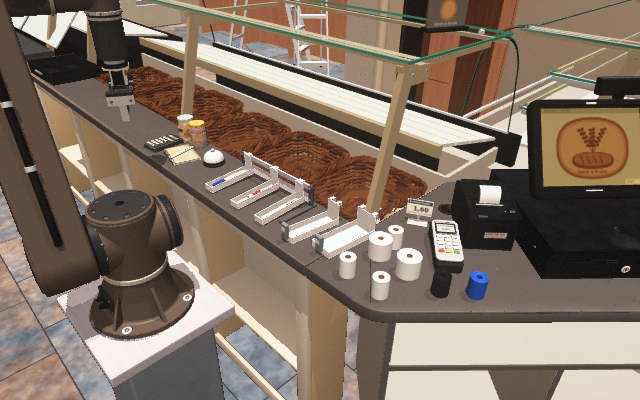

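View pics/top0.png

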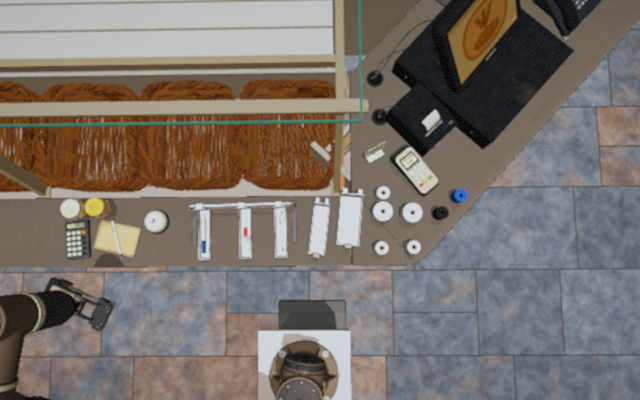

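View pics/wrist0.png

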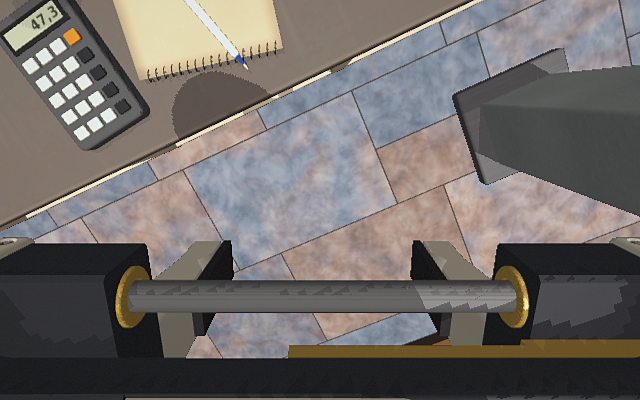

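The pictures show five white rolls in top: large at (382,211) and (411,212), small at (383,192), (381,247) and (413,246). The black roll (441,213) and blue roll (459,196) are decoys. The troughs are at (319,227), narrow, and (349,219), wide. I'll enlarge this area.

```bash
cat > h.py <<'E'
from plant import bot
import numpy as np, cv2
def ray(n,u,v,tool=None):
    c=bot.get_calibration(n)
    d=np.array([(u-c['cx'])/c['fx'],-(v-c['cy'])/c['fy'],-1.])
    if n=='wrist':
        T=tool@c['T_tool_cam']; return T[:3,3],T[:3,:3]@d
    V=c['view'];R=V[:3,:3]; return -R.T@V[:3,3],R.T@d
def px2w(n,u,v,z,tool=None):
    o,d=ray(n,u,v,tool); return o+d*(z-o[2])/d[2]
def w2px(n,p,tool=None):
    c=bot.get_calibration(n)
    V=c['view'] if n!='wrist' else np.linalg.inv(tool@c['T_tool_cam'])
    q=V[:3,:3]@np.asarray(p,float)+V[:3,3]
    return np.array([c['cx']+c['fx']*q[0]/-q[2], c['cy']-c['fy']*q[1]/-q[2]])
def toolT(s=None):
    from scipy.spatial.transform import Rotation as R
    s=s or bot.read_state(); T=np.eye(4);T[:3,:3]=R.from_quat(s['eef_rot']).as_matrix();T[:3,3]=s['tcp_pos'];return T
def quat(yaw):
    # tool down; tool x axis at yaw in world
    from scipy.spatial.transform import Rotation as R
    return (R.from_euler('z',yaw)*R.from_euler('x',np.pi)).as_quat()
def crop(im,x0,y0,x1,y1,f,name):
    cv2.imwrite(name,cv2.resize(im[y0:y1,x0:x1,::-1],None,fx=f,fy=f,interpolation=cv2.INTER_CUBIC))
E
python3 - <<'E'
from h import *
im=bot.camera("top"); crop(im,180,180,300,270,6,"pics/t1.png");crop(im,295,180,425,270,6,"pics/t2.png")
im=bot.camera("scene"); crop(im,195,140,435,310,3.3,"pics/s1.png")
for n,u,v in [('n',319,227),('w',349,219),('L1',382,211),('L2',411,212),('s',383,192),('s',381,247),('s',413,246)]: print(n,px2w('top',u,v,58 if n[0] in'Ls' else 12))
E
```

```text
n [504.2834365  -56.17458074  12.        ]
w [ 531.54524906 -161.74448097   12.        ]
L1 [ 554.29412118 -272.19487694   58.        ]
L2 [ 550.00999059 -370.62434094   58.        ]
s [ 619.65143056 -277.08258781   58.        ]
s [ 432.08496274 -266.07441564   58.        ]
s [ 434.65863809 -373.944087     58.        ]
```

View pics/t1.png

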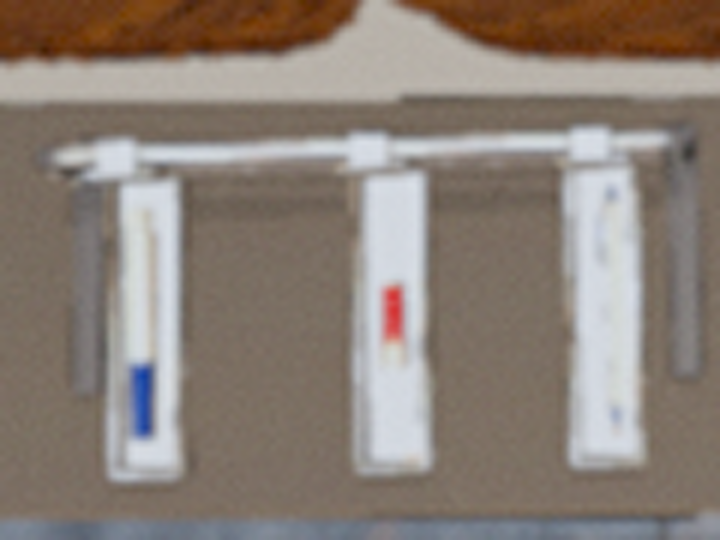

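View pics/t2.png

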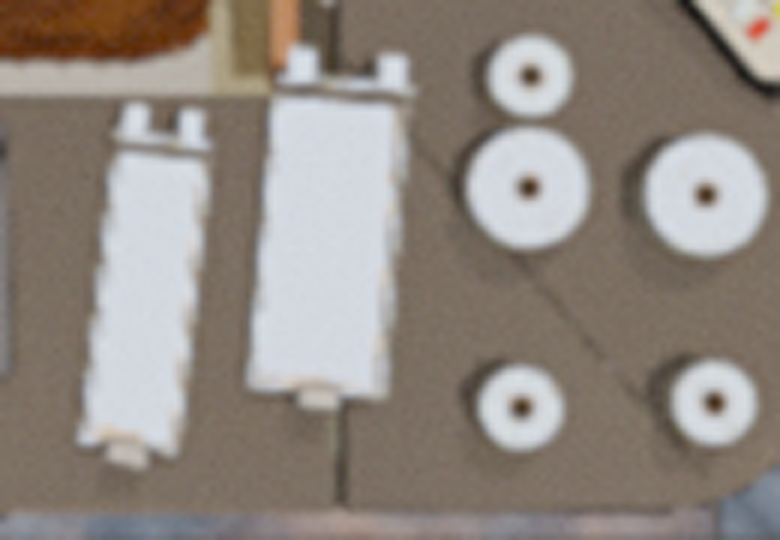

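View pics/s1.png

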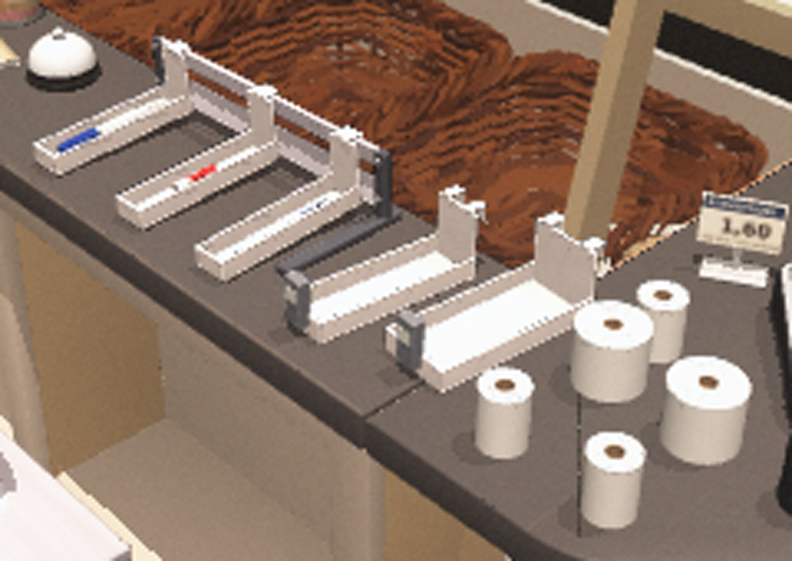

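Run:
```python
from h import *
t=lambda u,v,z:px2w('top',180+u/6,180+v/6,z)
for u,v in [(55,158),(680,140)]: print('rail end',t(u,v,82))
for u,v in [(116,157),(370,150),(590,143)]: print('hook',t(u,v,85))
print('post',px2w('scene',374,211,0),px2w('top',320,150,100))
for p in [(460,230,260),(440,-110,260),(440,-300,260)]:
    print(bot.solve_ik(p,quat(0)))
bot.move_ptp([460,235,260],quat(0))
s=bot.read_state();np.save('w1.npy',toolT(s));cv2.imwrite('pics/w1.png',bot.camera('wrist')[:,:,::-1]);print(s['t'],s['tcp_pos'],s['eef_rot'])
bot.move_ptp([440,-110,260],quat(0))
s=bot.read_state();np.save('w2.npy',toolT(s));cv2.imwrite('pics/w2.png',bot.camera('wrist')[:,:,::-1]);print(s['t'],s['tcp_pos'])
```

```text
rail end [573.54729012 381.7570068   82.        ]
rail end [580.56675288  28.66882203  82.        ]
hook [573.46971359 346.30528398  85.        ]
hook [576.14280178 202.90459833  85.        ]
hook [578.98141672  79.03231855  85.        ]
post [ 718.11635008 -122.19727985    0.        ] [758.7868954  -62.88841328 100.        ]
[ 8.45820254e-01  7.05307234e-02 -2.83826077e-01  4.44089210e-16
 -1.21643953e+00  7.24976073e-01]
[ 1.91657844e-01 -3.89400680e-02 -3.95689118e-01  4.44089210e-16
 -1.21404728e+00  1.37913848e+00]
[-0.22997949  0.10224035 -0.24833383  0.         -1.22022215  1.80077581]
1.8083 [460.04668408 235.67337949 259.95849002] [ 9.99999992e-01  1.01432904e-04  3.70617068e-05 -5.89577798e-05]
3.1583 [ 440.47160718 -109.33931129  260.02936342]
```

View pics/w1.png

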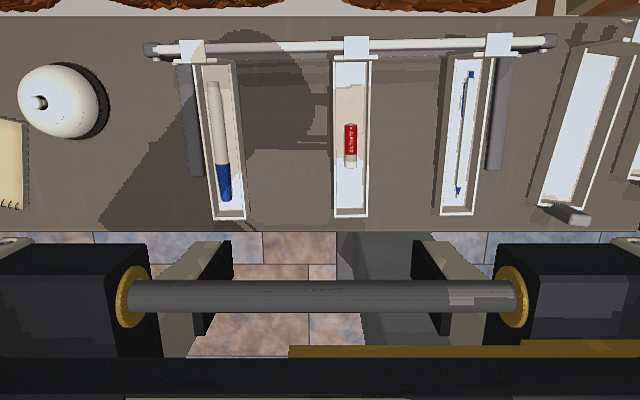

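View pics/w2.png

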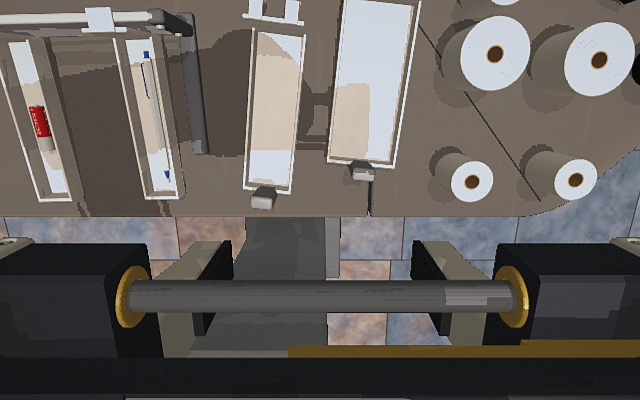

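Run:
```python
import cv2
a=cv2.imread('pics/w1.png');b=cv2.imread('pics/w2.png')
f=lambda im,x0,y0,x1,y1,s,n:cv2.imwrite(n,cv2.resize(im[y0:y1,x0:x1],None,fx=s,fy=s,interpolation=cv2.INTER_CUBIC))
f(a,140,25,340,75,4,'pics/c1.png');f(a,330,20,570,75,3.3,'pics/c2.png');f(b,230,0,430,220,3.5,'pics/c3.png')
```

```text
(no output)
```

View pics/c1.png

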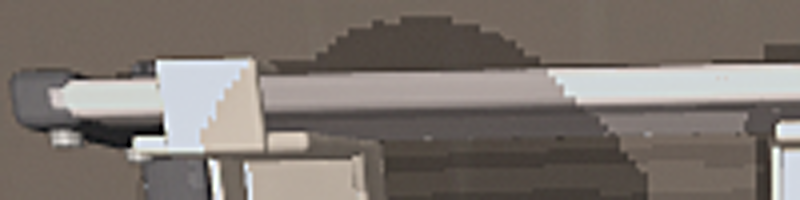

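View pics/c2.png

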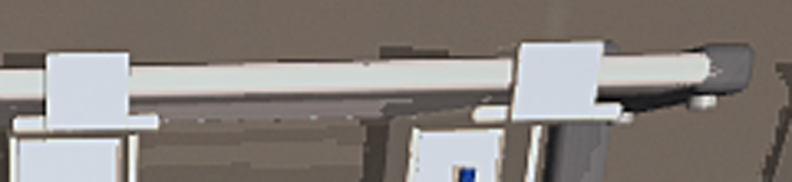

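View pics/c3.png

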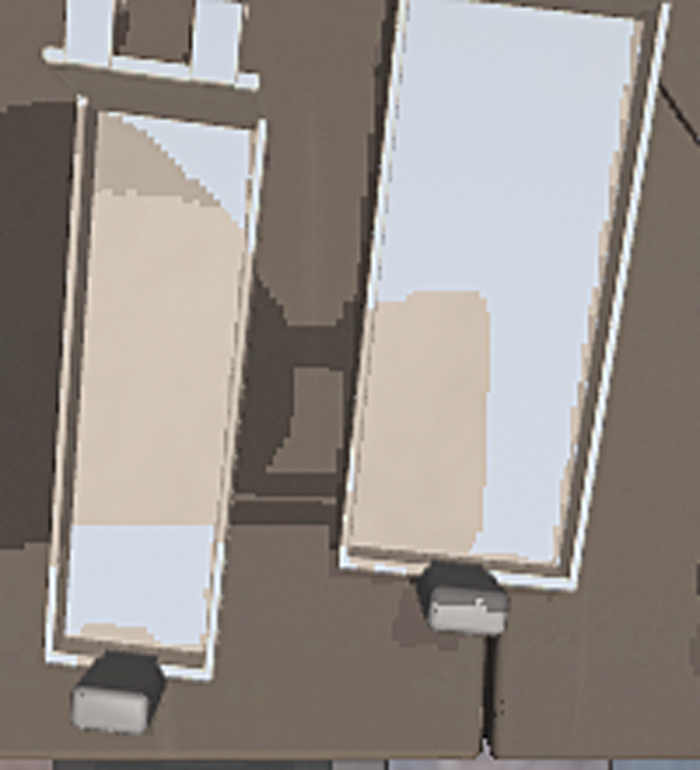

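Run:
```python
from h import *
T1=np.load('w1.npy');T2=np.load('w2.npy')
c1=lambda u,v,z:px2w('wrist',140+u/4,25+v/4,z,T1)
c2=lambda u,v,z:px2w('wrist',330+u/3.3,20+v/3.3,z,T1)
c3=lambda u,v,z:px2w('wrist',230+u/3.5,v/3.5,z,T2)
np.set_printoptions(precision=1,suppress=True)
print('rail',c1(75,98,82),c1(400,90,82),c1(700,84,82),c2(200,79,82),c2(650,70,82))
print('plates',[c1(u,v,80) for u,v in((133,140),(308,137))],[c2(u,v,80) for u,v in((12,118),(158,115),(473,107),(622,104))])
print('hooks',[c1(213,v,86) for v in(105,)],[c2(u,v,86) for u,v in((88,95),(560,80))])
print('N tab',c3(112,709,59),'W tab',c3(468,613,59))
def e(a,b,z):
    p,q=c3(*a,z),c3(*b,z); d=q-p; print(p,q,np.linalg.norm(d),np.arctan2(d[1],d[0]))
print('narrow');e((50,660),(82,98),23);e((212,678),(264,122),23);e((210,678),(50,660),23);e((258,82),(45,55),70)
print('wide');e((575,588),(667,5),23);e((343,567),(405,0),23);e((575,588),(343,567),23)
# top cam check
t=lambda u,v,z:px2w('top',295+u/6,180+v/6,z)
print('top tabs',t(127,450,59),t(320,395,59),'plates',[t(*q,70) for q in((115,138),(212,150),(272,88),(414,97))])
```

```text
rail [575.7 380.2  82. ] [577.3 308.3  82. ] [578.6 242.2  82. ] [580.3 175.8  82. ] [582.5  56.3  82. ]
plates [array([567.2, 369.2,  80. ]), array([567.9, 330. ,  80. ])] [array([570.8, 225.7,  80. ]), array([571.5, 186.2,  80. ]), array([573.6, 101.4,  80. ]), array([574.3,  61.4,  80. ])]
hooks [array([573.8, 348.5,  86. ])] [array([575.8, 205.8,  86. ]), array([579.5,  81.7,  86. ])]
N tab [407.9 -45.2  59. ] W tab [ 437.8 -152.4   59. ]
narrow
[413.9 -19.1  23. ] [583.3 -38.9  23. ] 170.61229311344505 -0.1161245822163346
[407.7 -72.6  23. ] [576.9 -91.9  23. ] 170.32268231766952 -0.11400165064863155
[407.7 -71.9  23. ] [413.9 -19.1  23. ] 53.12422947756612 1.4548627817971946
[579.2 -92.5  70. ] [585.4 -38.3  70. ] 54.55333205353042 1.45644537679262
wide
[ 438.2 -191.3   23. ] [ 607.7 -207.7   23. ] 170.31463490868418 -0.0961099466054312
[ 445.  -115.9   23. ] [ 608.9 -132.7   23. ] 164.7702921709808 -0.10211440183481016
[ 438.2 -191.3   23. ] [ 445.  -115.9   23. ] 75.7889127762494 1.480178472974845
top tabs [406.7 -46.7  59. ] [ 436.8 -155.8   59. ] plates [array([582.5, -41.3,  70. ]), array([575.1, -96.2,  70. ]), array([ 610.2, -130.5,   70. ]), array([ 604.3, -210.8,   70. ])]
```

Run:
```python
from h import *
q=quat(-0.097)
bot.move_gripper(56)
bot.move_ptp([437.5,-152.8,110],q)
bot.line_to([437.5,-152.8,27],120)
bot.move_gripper(0,50); bot.pause(.2)
s=bot.read_state(); print(s['t'],s['width'],s['tcp_pos'],s['contact_force'])
bot.line_to([437.5,-152.8,160],120)
s=bot.read_state(); print(s['t'],s['width'],s['tcp_pos'],s['contact_force'],s['moment'])
bot.move_ptp([392.8,274.1,160],quat(.0205))
bot.line_to([392.8,274.1,105],100); bot.pause(.3)
s=bot.read_state(); print(s['t'],s['width'],s['tcp_pos'],s['contact_force'])
im=bot.camera('top');crop(im,180,180,300,270,6,'pics/t3.png');im=bot.camera('scene');crop(im,180,110,320,240,5,'pics/s3.png')
cv2.imwrite('pics/w3.png',bot.camera('wrist')[:,:,::-1])
```

```text
6.2917 23.63991426634797 [ 437.56793437 -152.81534627   27.12895093] [-0.26767941  0.97650421  5.13987939]
7.55 23.98016261975496 [ 436.9507681  -152.75534749  159.2181871 ] [ 0.52088762 -0.20645482 -1.67778075] [0.00620094 0.14608751 0.00280446]
10.1333 23.67215151381719 [392.95996672 274.37115203 105.48369861] [-0.22961352 -0.19242085 -0.80639627]
```

View pics/t3.png

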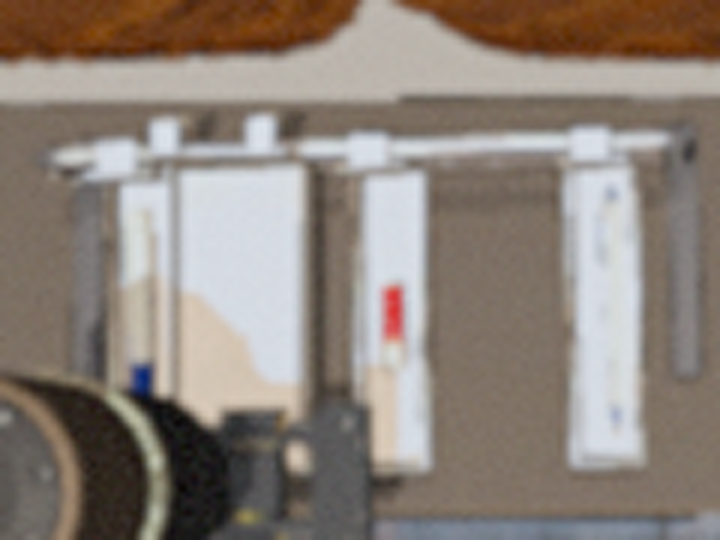

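View pics/s3.png

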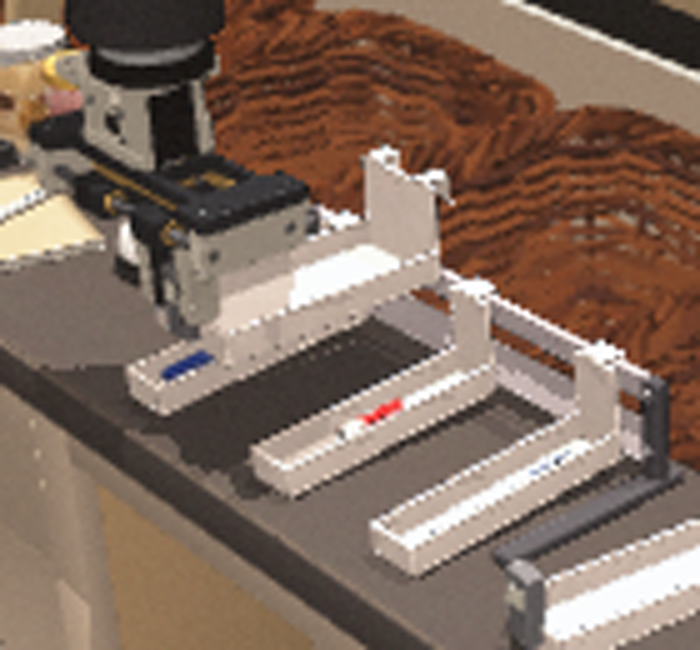

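View pics/w3.png

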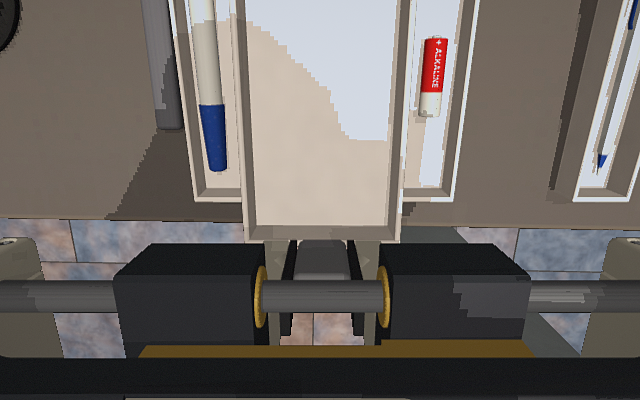

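```bash
python3 - <<'E'
from h import *
s=bot.read_state();p=s['tcp_pos'];u=np.array([np.cos(.0205),np.sin(.0205),0]);l=np.array([-u[1],u[0],0])
o=p+np.array([0,0,-27])+91*u
f=lambda q:((w2px('top',q)-[180,180])*6).round(1)
for lab,q in [('roof',o+94*u+[0,0,74]),('plateL',o+86*u+39*l+[0,0,70]),('plateR',o+86*u-39*l+[0,0,70])]: print(lab,q.round(1),f(q),'scene',((w2px('scene',q)-[180,110])*5).round(1))
print('rail now',f([576.4,345,82]),f([579,206,82]))
E
python3 - <<'E'
import sys; sys.path.insert(0,'.')
import cv2
im=cv2.imread('pics/t3.png'); cv2.imwrite('pics/t3b.png',cv2.resize(im[90:220,90:330],None,fx=3,fy=3))
im=cv2.imread('pics/s3.png'); cv2.imwrite('pics/s3b.png',cv2.resize(im[120:320,280:520],None,fx=3,fy=3))
E
```

```text
roof [577.8 278.  152.2] [206.8 134.3] scene [401.6 158.2]
plateL [569.  316.8 148.2] [136.6 152. ] scene [356.9 149.8]
plateR [570.6 238.9 148.2] [280.8 147.8] scene [429.5 184.6]
rail now [119.9 152.4] [365.6 145.6]
```

View pics/t3b.png

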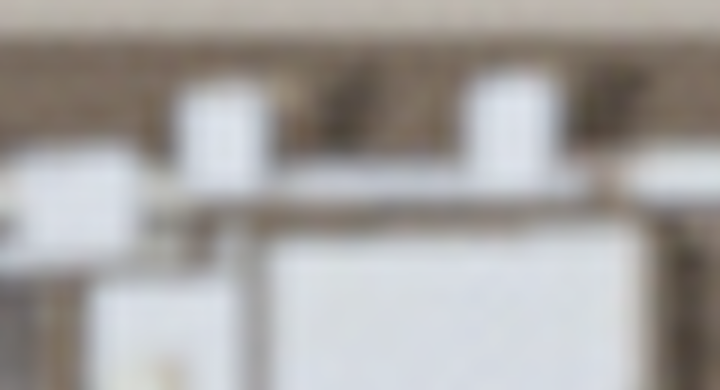

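View pics/s3b.png

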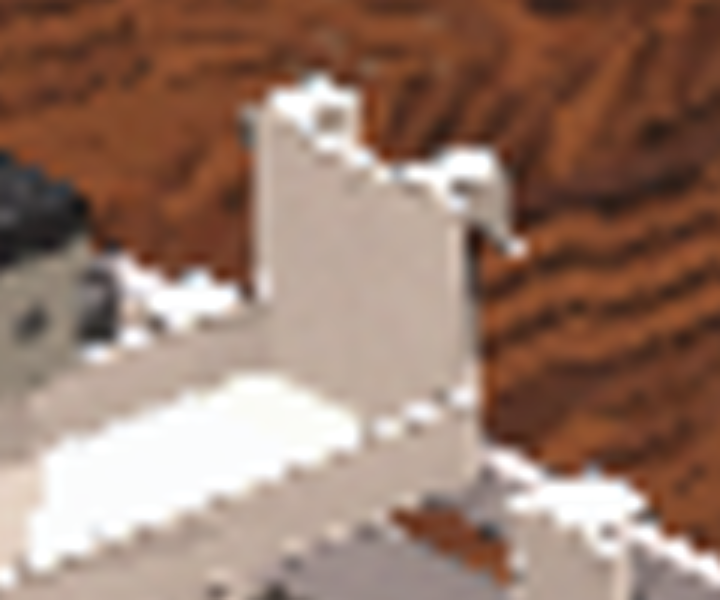

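```bash
cat >> h.py <<'E'
def lower(x,y,zs,v=40,fmax=8,f0=None):
    f0=bot.read_state()['contact_force'] if f0 is None else f0
    for z in zs:
        bot.line_to([x,y,z],v); s=bot.read_state(); d=s['contact_force']-f0
        print('z',z,s['tcp_pos'].round(1),d.round(1),'w',round(s['width'],1))
        if np.abs(d).max()>fmax: print('STOP');return False
    return True
E
python3 - <<'E'
from h import *
f0=bot.read_state()['contact_force']
lower(392.8,275.6,[75,62,54,48,44,41,39],f0=f0)
print(bot.read_state()['t'])
im=bot.camera('top');crop(im,180,180,300,270,6,'pics/t4.png');im=bot.camera('scene');crop(im,180,110,320,240,5,'pics/s4.png')
E
```

```text
z 75 [392.9 275.7  75.1] [ 0.3 -0.7  0.3] w 23.9
z 62 [392.7 275.4  61.7] [ 0.5 -0.   0.6] w 23.9
z 54 [392.6 275.3  53.6] [0.3 0.1 0.3] w 23.6
z 48 [392.7 275.4  47.7] [-0.6 -1.2  0.1] w 23.7
z 44 [392.7 275.4  43.8] [0.6 0.1 0. ] w 23.8
z 41 [392.7 275.5  40.8] [-0.1  0.4 -0.1] w 23.6
z 39 [392.9 275.8  39. ] [0.1 0.  2.1] w 23.2
13.0583
```

View pics/t4.png

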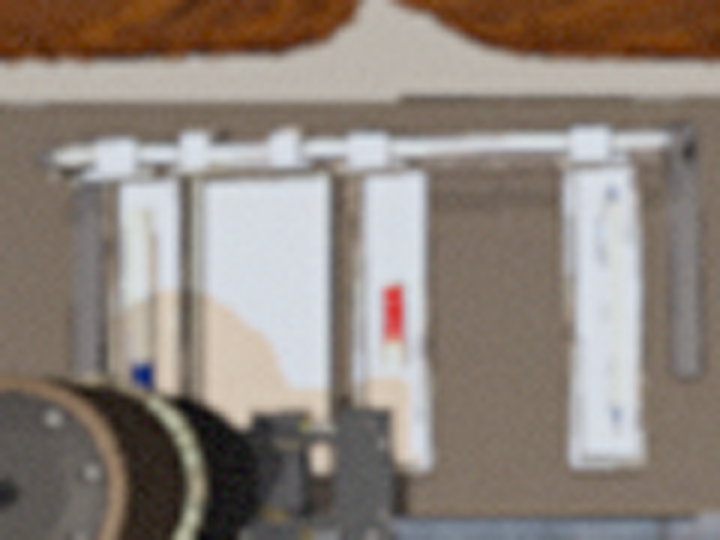

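View pics/s4.png

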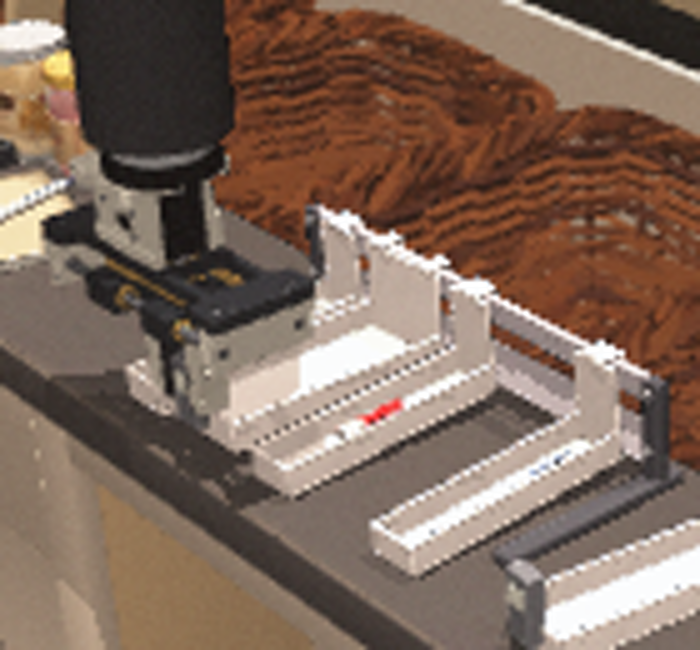

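Hooks sit over the rail and contact came at the expected height. I'll release it and pick the narrow trough.

Run:
```python
from h import *
bot.move_gripper(36); 
bot.line_to([392.8,275.6,120],120)
s=bot.read_state();print(s['t'],s['contact_force'])
bot.line_to([440,215,260],250,quat(0))
s=bot.read_state();np.save('w5.npy',toolT(s));cv2.imwrite('pics/w5.png',bot.camera('wrist')[:,:,::-1])
bot.move_gripper(56)
q=quat(-.115)
bot.move_ptp([407.1,-45.2,120],q)
bot.line_to([407.1,-45.2,27],120)
bot.move_gripper(0,50); bot.pause(.2)
s=bot.read_state(); print(s['t'],s['width'],s['tcp_pos'],s['contact_force'])
bot.line_to([407.1,-45.2,160],120)
s=bot.read_state(); print(s['t'],s['width'],s['tcp_pos'],s['contact_force'],s['moment'])
```

```text
14.4833 [ 0.19858487 -0.38861388 -0.12183026]
18.8167 23.649135984635386 [407.20769505 -45.20337588  27.16859903] [-1.8243087   0.4183279   5.34009008]
20.075 24.07001960904628 [406.54037992 -45.33555449 159.28906934] [-0.06412931  0.347202   -0.84723907] [-0.01211149  0.10120336 -0.04907898]
```

View pics/w5.png

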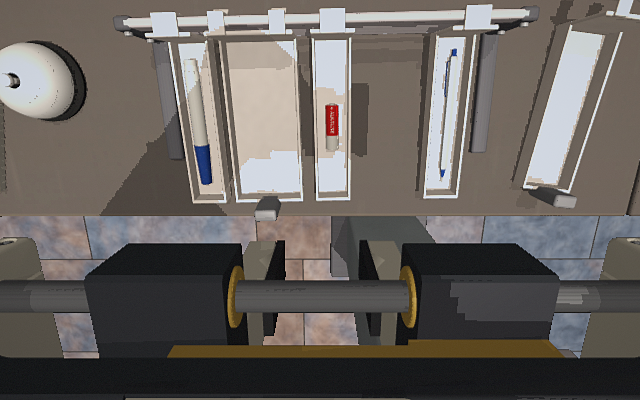

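Run:
```python
from h import *
bot.move_ptp([395.6,140.5,160],quat(.0205))
bot.line_to([395.6,140.5,105],100); bot.pause(.3)
im=bot.camera('top');crop(im,180,180,300,270,6,'pics/t6.png')
s=bot.read_state();p=s['tcp_pos'];u=np.array([np.cos(.0205),np.sin(.0205),0]);l=np.array([-u[1],u[0],0])
o=p+np.array([0,0,-27])+91*u
f=lambda q:((w2px('top',q)-[180,180])*6).round(1)
print(f(o+94*u+[0,0,74]),s['t'])
```

```text
[454.6 126.6] 21.8917
```

View pics/t6.png

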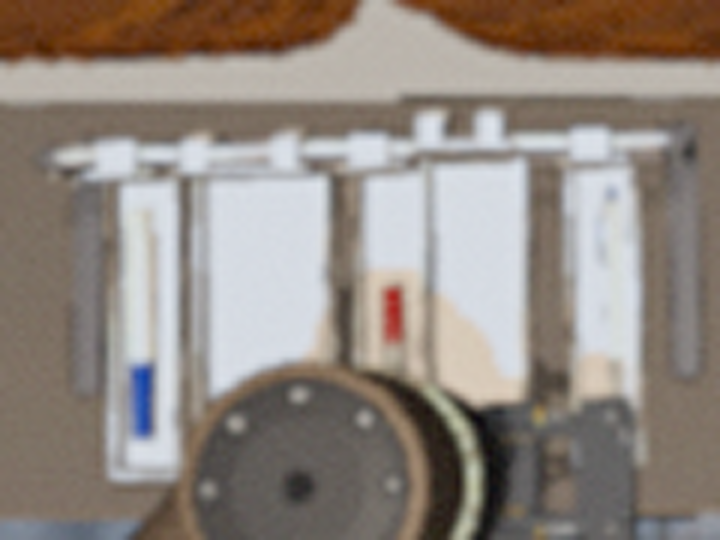

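Run:
```python
from h import *
f0=bot.read_state()['contact_force']
lower(395.6,142,[75,62,54,48,44,41,39],f0=f0)
im=bot.camera('top');crop(im,180,180,300,270,6,'pics/t7.png')
bot.move_gripper(36); 
bot.line_to([395.6,142,120],120)
bot.line_to([440,215,260],250,quat(0))
s=bot.read_state();print(s['t']);np.save('w8.npy',toolT(s));cv2.imwrite('pics/w8.png',bot.camera('wrist')[:,:,::-1])
im=bot.camera('scene');crop(im,180,130,320,240,5,'pics/s8.png')
```

```text
z 75 [395.7 142.1  75.1] [-0.4  0.8 -0.3] w 23.4
z 62 [395.5 141.8  61.7] [-0.1 -0.7  0.1] w 23.7
z 54 [395.4 141.8  53.7] [ 0.4  0.8 -0.2] w 23.8
z 48 [395.4 141.8  47.7] [-0.   0.6  0.3] w 23.4
z 44 [395.4 141.9  43.8] [ 0.7  0.5 -0.3] w 23.8
z 41 [395.5 141.9  40.8] [-0.3  0.9 -0.3] w 23.8
z 39 [395.8 142.1  39. ] [-0.3 -1.4  1.1] w 23.5
26.85
```

View pics/w8.png

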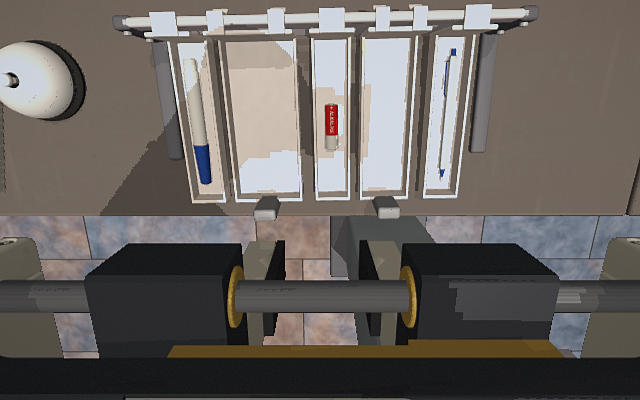

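View pics/s8.png

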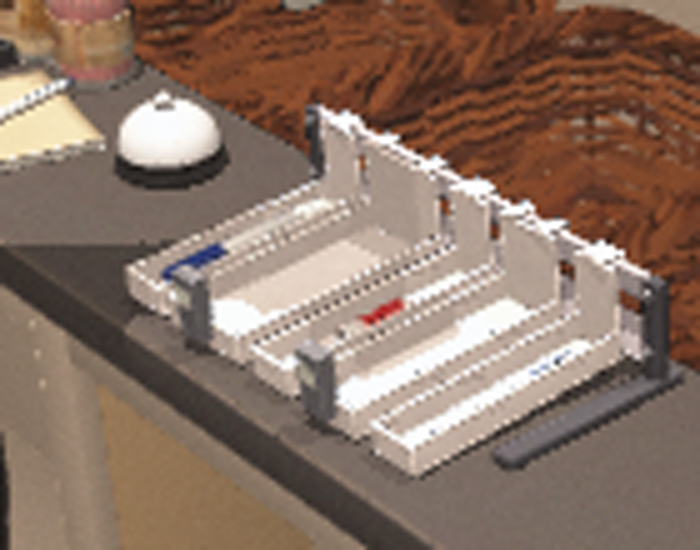

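Run:
```python
import cv2
b=cv2.imread('pics/w8.png')
cv2.imwrite('pics/c8.png',cv2.resize(b[20:225,205:430],None,fx=3.5,fy=2.9,interpolation=cv2.INTER_CUBIC))
```

```text
(no output)
```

View pics/c8.png

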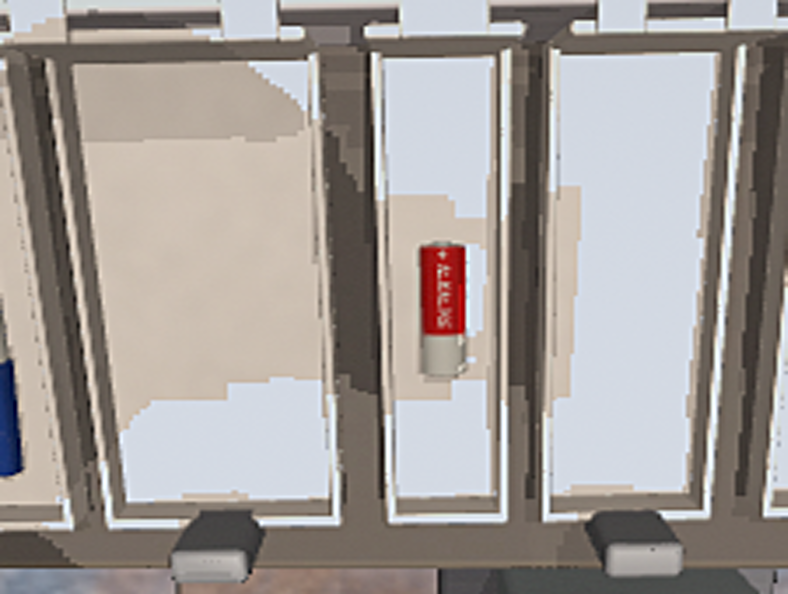

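Run:
```python
from h import *
T=np.load('w8.npy');np.set_printoptions(precision=1,suppress=True)
c=lambda u,v,z:px2w('wrist',205+u/3.5,20+v/2.9,z,T)
for n,pts in (('wide',[(108,523),(340,521),(48,58),(319,55)]),('narrow',[(543,520),(711,520),(550,48),(745,45)])):
    P=[c(*p,35) for p in pts]; f=(P[0]+P[1])/2;b=(P[2]+P[3])/2
    print(n,P,'front',f,'back',b,np.linalg.norm(b-f),'yaw',np.arctan2(*(b-f)[[1,0]]))
print('tabs',c(210,565,71),c(645,560,71))
bot.move_gripper(84)
bot.move_ptp([480,-315,260],quat(0))
s=bot.read_state();print(s['t']);np.save('w9.npy',toolT(s));cv2.imwrite('pics/w9.png',bot.camera('wrist')[:,:,::-1])
```

```text
wide [array([401.8, 311.2,  35. ]), array([402.5, 236.5,  35. ]), array([568. , 316.6,  35. ]), array([568.9, 239.8,  35. ])] front [402.1 273.8  35. ] back [568.5 278.2  35. ] 166.3857687603709 yaw 0.026167965906909313
narrow [array([402.9, 171.1,  35. ]), array([402.8, 116.9,  35. ]), array([571.1, 174.3,  35. ]), array([572.1, 119.2,  35. ])] front [402.8 144.   35. ] back [571.6 146.7  35. ] 168.76794937161085 yaw 0.016114906720137184
tabs [396.9 273.1  71. ] [398.7 144.7  71. ]
29.825
```

View pics/w9.png

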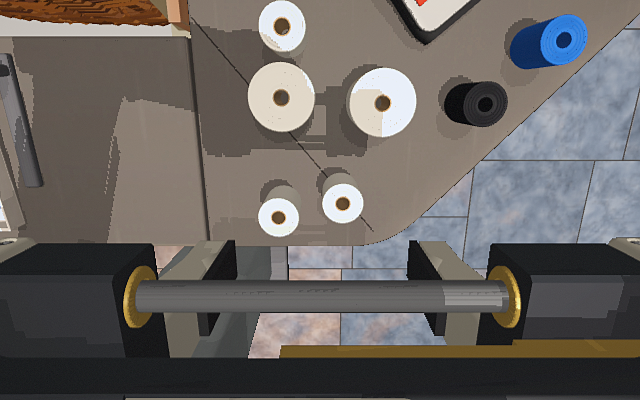

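Run:
```python
from h import *
T=np.load('w8.npy');np.set_printoptions(precision=1,suppress=True)
c=lambda u,v,z:px2w('wrist',205+u/3.5,20+v/2.9,z,T)
for n,pts in (('wide',[(108,523),(340,521),(48,58),(319,55)]),('narrow',[(543,520),(711,520),(550,48),(745,45)])):
  for zf,zb in ((35,35),(25,34),(22,33)):
    P=[c(*p,z) for p,z in zip(pts,(zf,zf,zb,zb))]; f=(P[0]+P[1])/2;b=(P[2]+P[3])/2
    print(n,zf,'front',f,'w',np.linalg.norm(P[0]-P[1]),'back',b,np.linalg.norm(P[2]-P[3]),'len',np.linalg.norm(b-f),'yaw',np.arctan2(*(b-f)[[1,0]]))
print('tabs',c(210,565,61),c(645,560,61))
T=np.load('w9.npy')
for n,p in dict(sA=(283,26),L1=(281.5,97),L2=(382.5,102.5),sB=(278.5,217.5),sC=(343,204)).items(): print(n,px2w('wrist',*p,58,T))
im=cv2.imread('pics/w9.png')[:,:,::-1]; crop(im,220,0,430,240,2.5,'pics/c9.png')
```

```text
wide 35 front [402.1 273.8  35. ] w 74.75911778529645 back [568.5 278.2  35. ] 76.89635402662212 len 166.38473458518877 yaw 0.02616557511467149
wide 25 front [399.1 275.4  25. ] w 76.72145973409837 back [568.6 278.4  34. ] 77.09819822394094 len 169.72178119480898 yaw 0.017568494105885745
wide 22 front [398.2 275.8  22. ] w 77.31016231873895 back [568.7 278.5  33. ] 77.30004242125973 len 170.86726380321878 yaw 0.015721432016942524
narrow 35 front [402.8 144.   35. ] w 54.13463839070741 back [571.6 146.7  35. ] 55.166277250901985 len 168.76681433589036 yaw 0.016112399185803285
narrow 25 front [399.9 142.1  25. ] w 55.55561117562434 back [571.7 146.6  34. ] 55.31108246425347 len 172.15534734190703 yaw 0.02563291266308327
narrow 22 front [399.  141.6  22. ] w 55.98190301109943 back [571.9 146.4  33. ] 55.45588767760494 len 173.31664774762794 yaw 0.027678210176158537
tabs [393.4 274.8  61. ] [395.3 142.6  61. ]
sA [ 619.1 -277.6   58. ]
L1 [ 555.7 -274.2   58. ]
L2 [ 550.6 -373.5   58. ]
sB [ 430.7 -267.    58. ]
sC [ 446.  -336.5   58. ]
```

View pics/c9.png

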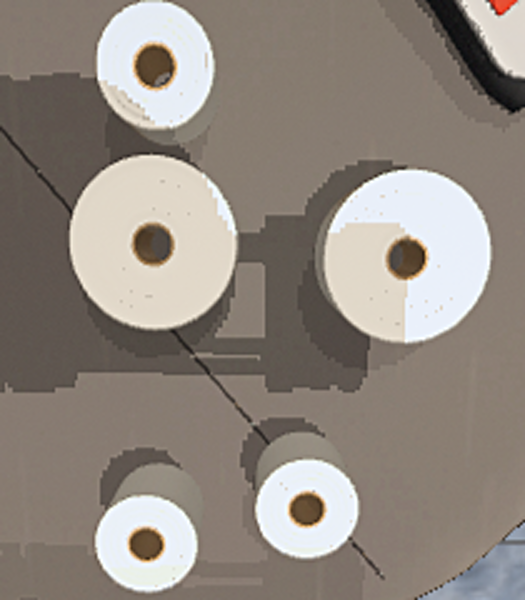

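```bash
cat >> h.py <<'E'
def pick(x,y,d,yaw,zp=33):
    q=quat(yaw); bot.move_gripper(d+12)
    bot.move_ptp([x,y,150],q); bot.line_to([x,y,zp],150)
    bot.move_gripper(0,20); bot.pause(.15); s=bot.read_state(); print('grip',round(s['t'],1),round(s['width'],1),s['contact_force'].round(1))
    bot.line_to([x,y,170],200); s=bot.read_state(); print('lift w',round(s['width'],1)); return abs(s['width']-d)<5
def place(x,y,d,yaw,zend,zp=33):
    bot.move_ptp([x,y,170],quat(yaw)); bot.line_to([x,y,zp+45],200); bot.pause(.2)
    ok=lower(x,y,[zp+28,zp+22,zp+18]+[zp+z for z in range(15,int(zend),-2)]+[zp+zend],v=50,fmax=4)
    return ok
def release(x,y,d):
    bot.move_gripper(d+9); z=bot.read_state()['tcp_pos'][2]; bot.line_to([x,y,max(150,z)],200)
E
python3 - <<'E'
from h import *
np.set_printoptions(precision=1,suppress=True)
if pick(550.6,-373.5,66,-.785):
    x=527; y=275.6+(x-398.6)*.0165
    print(place(x,y,66,.02,11))
    im=bot.camera('scene');crop(im,180,110,320,240,5,'pics/s10.png')
E
```

```text
grip 32.5 65.6 [-1.2  0.9  5.8]
lift w 65.7
z 61 [526.8 277.5  60.5] [ 0.7 -0.2 -0.8] w 65.3
z 55 [526.8 277.5  54.6] [-0.1  0.8 -1.5] w 65.8
z 51 [526.8 277.6  50.7] [-0.1  0.7 -0.9] w 65.6
z 48 [527.2 277.9  48.1] [ 0.4 -0.3 -0.6] w 65.6
z 46 [526.9 277.9  46.9] [-3.5  0.6  7.4] w 65.5
STOP
False
```

View pics/s10.png

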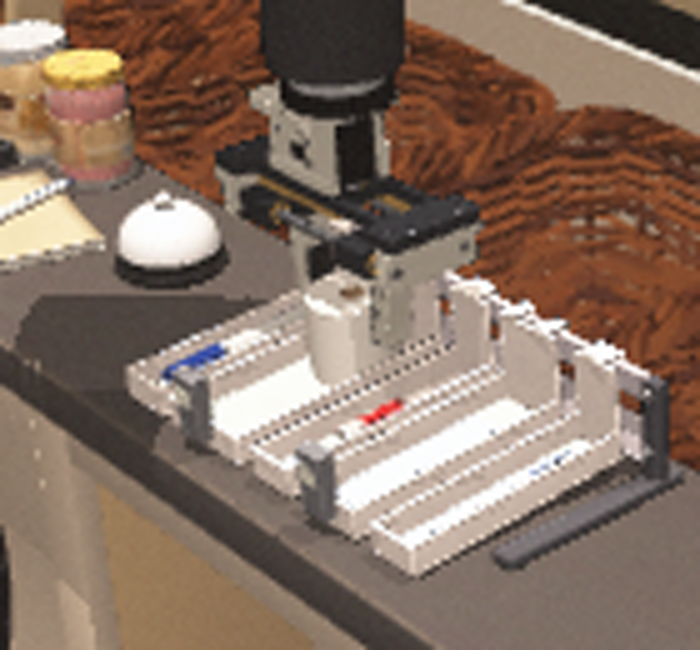

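Run:
```python
from h import *
np.set_printoptions(precision=1,suppress=True)
release(527,277.7,66)
bot.move_gripper(82)
bot.move_ptp([480,-315,260],quat(0))
s=bot.read_state();print(s['t']);np.save('w11.npy',toolT(s));cv2.imwrite('pics/w11.png',bot.camera('wrist')[:,:,::-1])
crop(bot.camera('top'),180,180,300,270,6,'pics/t11.png')
```

```text
41.675
```

View pics/w11.png

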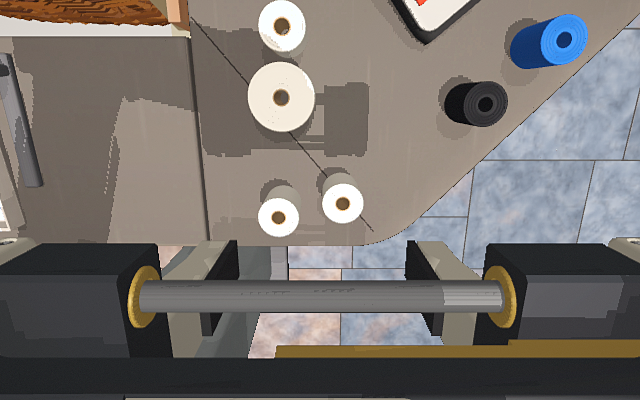

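View pics/t11.png

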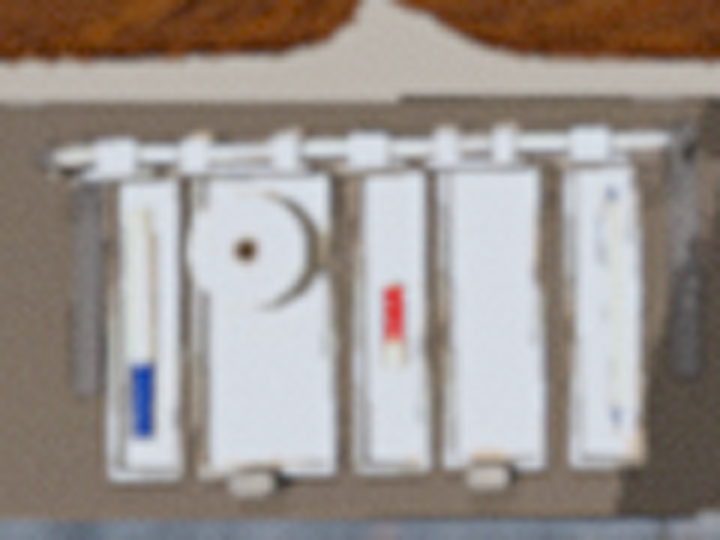

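Run:
```python
from h import *
np.set_printoptions(precision=1,suppress=True)
print(px2w('top',180+246/6,180+250/6,71))
if pick(555.7,-274.2,66,0):
    x=453; y=275.6+(x-398.6)*.0165
    print(place(x,y,66,.02,7))
    crop(bot.camera('top'),180,180,300,270,6,'pics/t12.png')
```

```text
[521.4 275.3  71. ]
grip 44.2 65.6 [-1.5  0.7  6.2]
lift w 65.8
z 61 [452.8 276.3  60.6] [0.6 0.1 0.5] w 65.8
z 55 [452.8 276.3  54.6] [1.1 0.  0.7] w 65.6
z 51 [452.9 276.3  50.8] [0.8 1.6 0.4] w 65.4
z 48 [452.9 276.4  47.8] [1.8 0.4 0.5] w 65.8
z 46 [452.9 276.4  45.9] [-0.2  1.   0.1] w 65.8
z 44 [453.  276.5  43.9] [-0.7  0.1  1.3] w 65.4
z 42 [452.9 276.6  42.7] [-2.9 -0.9  8.9] w 65.5
STOP
False
```

View pics/t12.png

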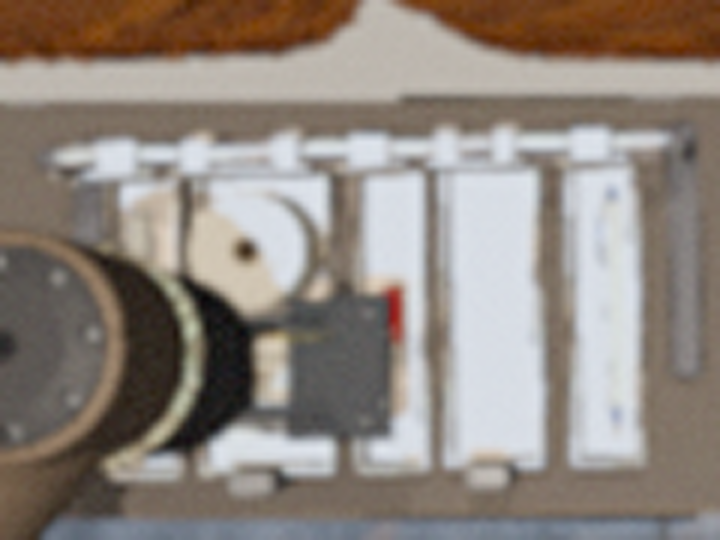

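Run:
```python
from h import *
np.set_printoptions(precision=1,suppress=True)
release(453,276.5,66)
bot.move_gripper(56)
bot.move_ptp([480,-290,260],quat(0))
s=bot.read_state();print(s['t']);np.save('w13.npy',toolT(s));cv2.imwrite('pics/w13.png',bot.camera('wrist')[:,:,::-1])
im=bot.camera('top');crop(im,180,180,300,270,6,'pics/t13.png')
```

```text
53.7167
```

View pics/w13.png

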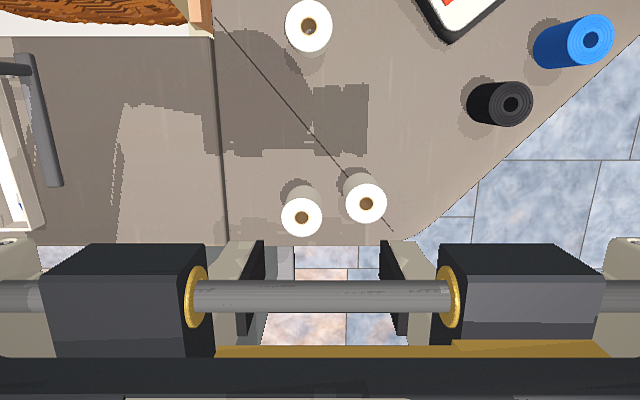

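View pics/t13.png

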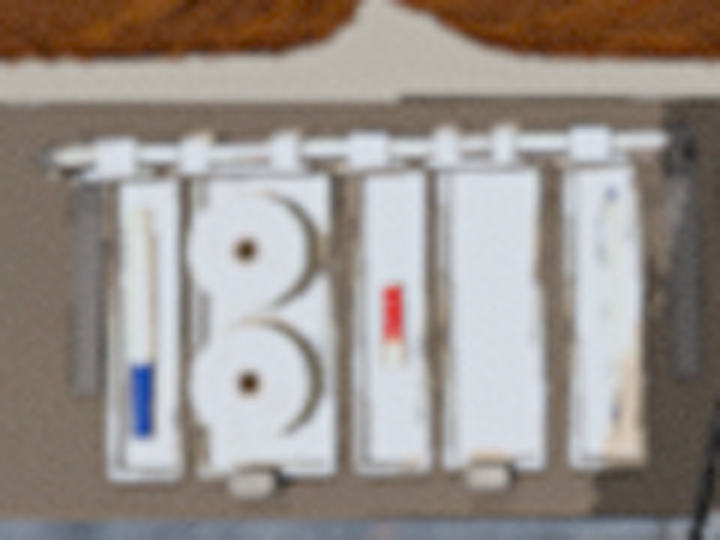

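Run:
```python
from h import *
np.set_printoptions(precision=1,suppress=True)
T=np.load('w13.npy')
P=[px2w('wrist',*p,58,T) for p in ((308,26.5),(301.5,217.3),(366,204))];print(P)
if pick(P[0][0],P[0][1],44,0):
    x=542; y=141.9+(x-399.5)*.0265
    print(place(x,y,44,.025,9))
    release(x,y,44)
    bot.move_gripper(56)
    bot.move_ptp([480,-290,260],quat(0))
    s=bot.read_state();print(s['t']);np.save('w14.npy',toolT(s));cv2.imwrite('pics/w14.png',bot.camera('wrist')[:,:,::-1])
    im=bot.camera('top');crop(im,180,180,300,270,6,'pics/t14.png')
```

```text
[array([ 618.4, -275.8,   58. ]), array([ 430.8, -266.9,   58. ]), array([ 445.9, -336. ,   58. ])]
grip 56.2 43.5 [-0.7  0.3  6. ]
lift w 43.6
z 61 [541.8 145.5  60.6] [ 0.2  0.7 -0.8] w 43.4
z 55 [541.8 145.5  54.6] [-0.5  1.1 -0.4] w 43.3
z 51 [541.8 145.5  50.8] [-0.4 -0.2 -0.3] w 43.5
z 48 [542.3 145.9  48.2] [-0.5  1.   1.8] w 43.6
z 46 [542.3 145.8  47.3] [-4.5  0.8 13.1] w 43.5
STOP
False
64.0667
```

View pics/w14.png

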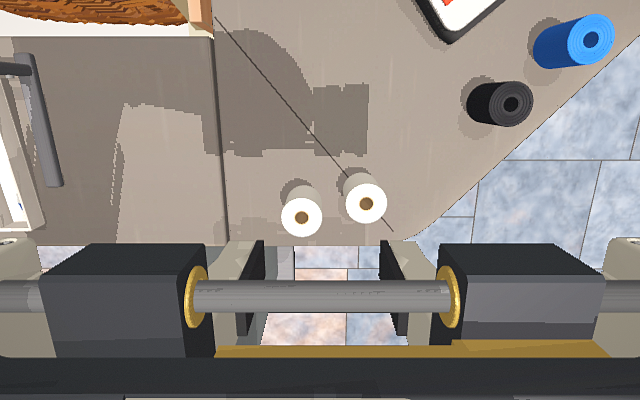

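View pics/t14.png

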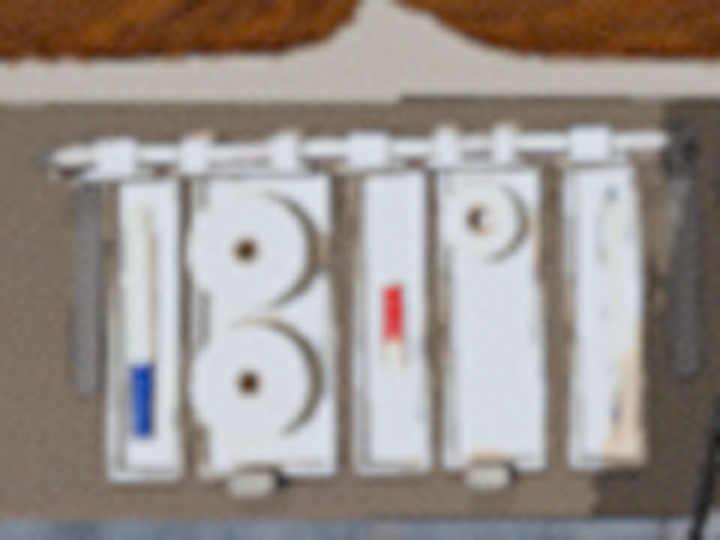

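Run:
```python
from h import *
np.set_printoptions(precision=1,suppress=True)
if pick(445.9,-336.2,44,-.785):
    x=492.5; y=141.9+(x-399.5)*.0265
    print(place(x,y,44,.025,6))
    release(x,y,44)
    bot.move_gripper(56)
    bot.move_ptp([480,-290,260],quat(0))
    s=bot.read_state();print(s['t']);np.save('w15.npy',toolT(s));cv2.imwrite('pics/w15.png',bot.camera('wrist')[:,:,::-1])
    im=bot.camera('top');crop(im,180,180,300,270,6,'pics/t15.png')
```

```text
grip 66.5 43.7 [-0.3  1.4  6.5]
lift w 43.6
z 61 [492.3 144.2  60.6] [ 1.7  0.3 -0.1] w 43.0
z 55 [492.3 144.2  54.7] [0.5 0.1 0.1] w 43.5
z 51 [492.3 144.2  50.8] [ 0.2  0.3 -0.1] w 43.4
z 48 [492.4 144.3  47.8] [0.8 0.4 0.5] w 43.4
z 46 [492.4 144.3  45.9] [ 0.2 -0.5  0.8] w 44.0
z 44 [492.8 144.5  44.5] [-1.2  0.   6.6] w 43.6
STOP
False
74.8
```

View pics/w15.png

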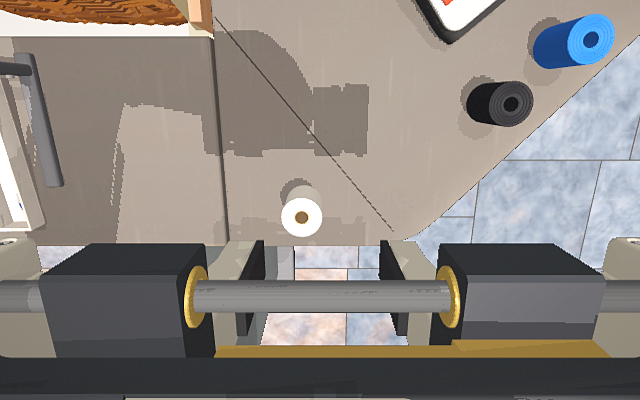

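View pics/t15.png

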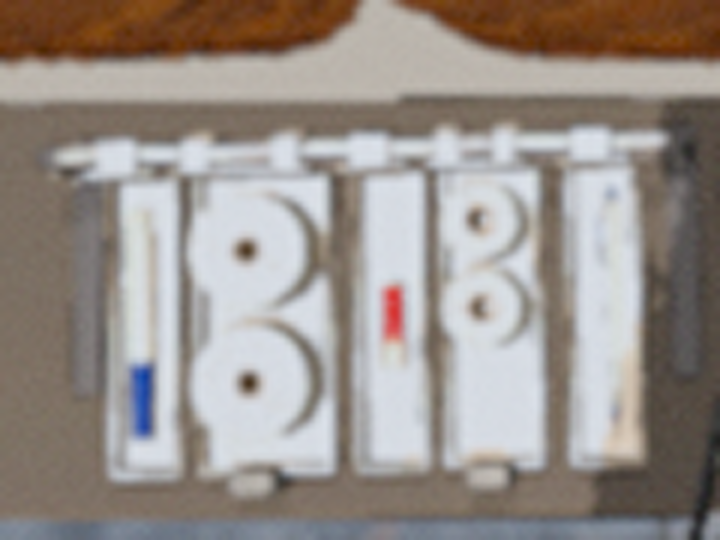

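Run:
```python
from h import *
np.set_printoptions(precision=1,suppress=True)
if pick(430.8,-266.9,44,0):
    x=442; y=141.9+(x-399.5)*.0265
    print(place(x,y,44,.025,4))
    release(x,y,44)
    bot.line_to([440,215,260],250,quat(0)); bot.pause(.3)
    s=bot.read_state();print(s['t']);cv2.imwrite('pics/w16.png',bot.camera('wrist')[:,:,::-1])
    bot.move_ptp([430,-100,260],quat(0))
    im=bot.camera('top');crop(im,180,170,480,270,2.6,'pics/t16.png')
    im=bot.camera('scene');crop(im,195,140,435,310,3.3,'pics/s16.png')
```

```text
grip 77.1 43.7 [-1.1  0.4  6.4]
lift w 43.5
z 61 [441.8 142.8  60.6] [ 1.   0.2 -0.4] w 43.5
z 55 [441.8 142.8  54.6] [ 1.1  0.1 -0.4] w 43.4
z 51 [441.9 142.9  50.8] [ 0.7 -0.6 -0. ] w 43.8
z 48 [441.9 142.9  47.8] [ 0.9 -0.6 -0. ] w 43.6
z 46 [441.9 143.   45.9] [ 0.7 -0.9 -0.2] w 43.7
z 44 [441.9 142.9  43.9] [ 2.1 -0.7 -0.9] w 43.8
z 42 [442.1 143.1  41.9] [ 1.1 -0.1 -0.2] w 43.5
z 40 [442.3 143.2  40.6] [-2.4 -1.3 10.1] w 43.5
STOP
False
84.6833
```

View pics/w16.png

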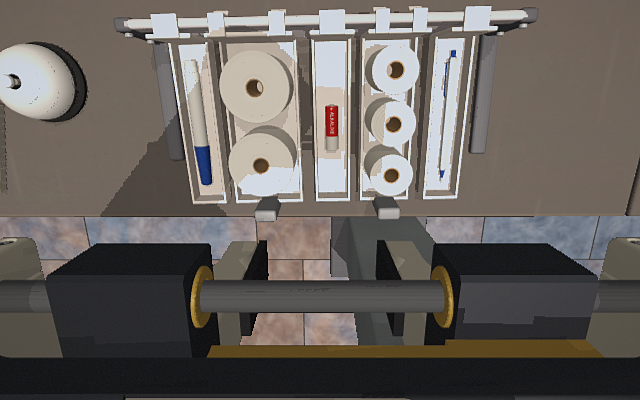

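View pics/t16.png

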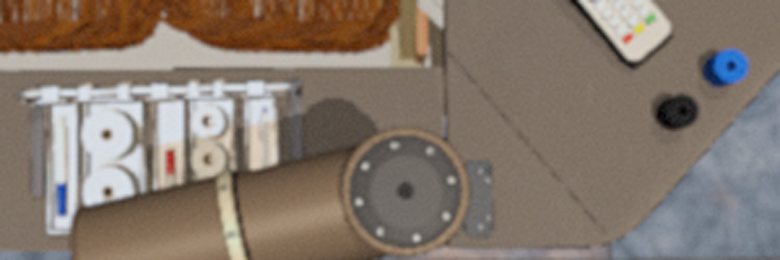

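View pics/s16.png

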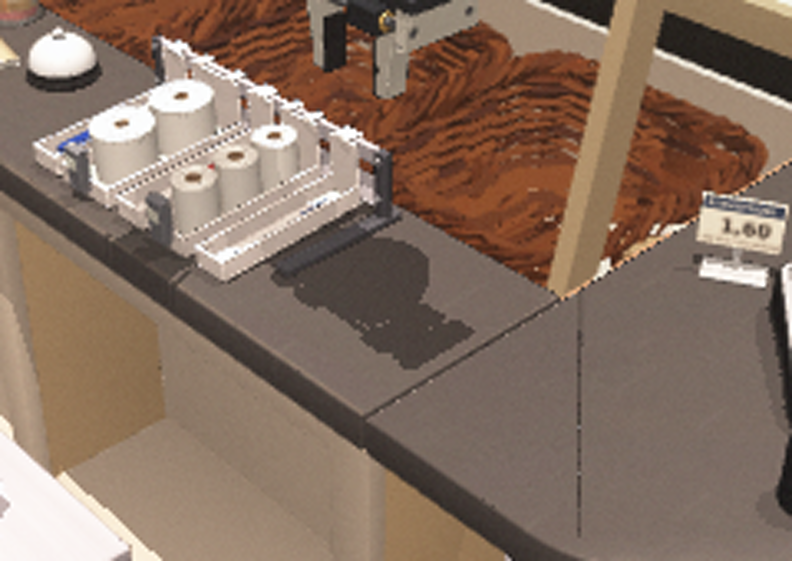

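The last pictures show all rolls standing in rows: large ones at wrist pixels (255,87) and (261,165), small ones at (396,69), (393,124) and (391,176). All trays still hang, and the arm is clear.

Run:
```python
from h import *
print(bot.read_state()['t']); print(bot.close_job())
```

```text
86.0333
the job is handed in; nothing more can be done
None
```

The till-roll rail is set up again. I hung the wide trough in the wide gap and the narrow trough in the narrower gap. Then I stood the two large rolls in the wide trough and the three small rolls in the narrow one. The job was handed in at 86 s.

- **Final pictures:** All five rolls stand upright in their rows and both troughs are hooked on the rail. The three slim trays still hang. I saw no change to the card terminal, the price holder or the black and blue rolls. The robot was clear of everything at hand-in.
- **Knocked roll:** One small roll was knocked aside during the run. I measured it again before picking it up.
- **Measurement disagreement:** My first measurement of the hung troughs was 2–4 mm off from where I had released them. The cause was the forward droop. I re-measured allowing about 0.055 rad of droop, which agreed within about 1 mm.
- **Placing forces:** Each roll touched the trough floor at the expected height, with at most about 13 N read at the wrist.

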